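Lock the stimulator's battery hatch with the flat driver

TASK

Take the orange flat driver out of its wooden stand, seat its blade fully in the slot of the round lock on the dark stimulator's battery hatch, and turn the lock clockwise to its stop, slot pointing at the two green dots; press gently (about 5 to 15 N), follow the lock down so that the blade stays deep in the slot, and ease off at the stop, not forcing it. Then put the driver back upright in its stand. Turn the lock only with the blade, keep the gripper off the device, and leave the electrode, battery and blue cup where they are.

Things in the scene. Friction and masses are not known exactly. Their poses are not given: they have to be found in the camera images.
- driver: Loose flat driver, 120 mm long, 120 g. Origin: centre of the blade's tip edge; z up the axis. Blade 16 mm wide (x), 2.5 mm thick (y), 16 mm long; shaft 10 mm thick to z 60; black collar 34 mm across, z 60 to 66; orange handle 26 x 26 mm, sides along x and y, z 66 to 120. A black line on the handle's top lies along the blade (x). Starts upright in the stand, tip at height 10 mm, hung by its collar.
- driver_grip (a point): The middle of the driver's orange handle, 93 mm above the blade's tip on the axis; axes as the driver's.
- stand: Fixed wooden block 70 x 70 x 70 mm, origin under its centre, with an upright 22 mm through hole at its middle. The driver's collar rests on its top.
- stand_mouth (a point): Centre of the hole's mouth in the stand's top, 70 mm above the table.
- device: Fixed dark stimulator box, 150 (x) x 200 (y) x 45 mm high, origin under its centre. Cyan keys on its -y half; on its +y half a grey battery hatch 84 x 84 x 3 mm, with the lock at its centre, x = -12, y = 45 mm. A 16 mm knob, 12 mm high, at x = 52, y = 10. 25 mm from the lock's centre: two red dots along x (open), two green dots along y (locked).
- lock_axis (a point): Point on the lock's turning axis, level with the slot's mouth; x along the slot, z up; turns and sinks with the lock. The bright head, 28 mm across, stands 10 mm over the hatch; its slot runs right across, 4 mm wide, 5 mm deep. The head floats in its bushing: its slot lies 3.5 to 6 mm to one side of this point (across the slot, along y); how far is not measured: feel or look for it.
- lock (a joint): Turn of the lock, rad: 0 with slot at the red dots (along the device's x), growing clockwise from above to a hard stop at 1.571 (green dots). Starts at 0.25 to 0.6. Friction 0.08 N m. Turning draws the head down 1.9 mm per rad. Pressed, the head gives up to 1.5 mm at 8 N per mm, then is rigid; pushed across its slot it slips at 8 N. It turns about its axis, so an off-centre slot swings round.
- electrode: Bystander: steel hand electrode, a cylinder 28 mm across, 90 mm high, standing upright, origin under its centre.
- battery: Bystander: small block battery, 26 x 17 x 48 mm high, standing upright, origin under its centre.
- cup: Bystander: small blue plastic cup, 56 mm across, 50 mm high, origin under its centre.
There are look-alikes about, which are no part of the job. Of the things that look like the driver, the largest one is meant.

How it is judged:
On the way, in this order (a step that is already met when the one before it is completed fails the run):
1. the blade is seated in the slot: its tip at least 3.5 mm below the slot's mouth, within 9 mm of the lock's axis, driver upright within 0.15 rad (z of driver in the frame of lock_axis below -0.0035 m and horizontal distance between driver and lock_axis below 0.009 m and angle between driver's own z axis and vertical below 0.15 rad), for 0.2 s.
2. the lock is turned to its stop (over 1.50 rad) with the blade still at least 2 mm in the slot, within 10 mm of the lock's axis (value of joint lock above 1.5 rad and z of driver in the frame of lock_axis below -0.002 m and horizontal distance between driver and lock_axis below 0.01 m), for 0.2 s.
At the end, for the whole second after the job is handed in: The lock stands within 0.09 rad of its stop (over 1.48 rad, slot at the green dots), and the driver stands at rest, upright within 0.1 rad, in the stand's hole: tip within 8 mm of the hole's axis and 5 to 14 mm above the table, collar on the block (value of joint lock above 1.48 rad and horizontal distance between driver and stand below 0.008 m and z of driver in the frame of stand between 0.005 and 0.014 m and angle between driver's own z axis and vertical below 0.1 rad and linear speed of driver below 0.02 m/s); the robot touches nothing.
It fails at once if the blade is rammed or over-turned: summed contact force of driver on device and lock above 70 N (a 10 N press with 0.08 N m of turning sums to about 20 N; 70 N is about 0.45 N m against the stop) (contact force between driver and device above 70 N).
It fails at once if the driver presses on the device with over 25 N while the blade is less than 3 mm deep in the slot (contact force between driver and device above 25 N and z of driver in the frame of lock_axis above -0.003 m and horizontal distance between driver and lock_axis below 0.03 m).
It fails at once if the lock turns (faster than 0.15 rad/s) while the blade is less than 2 mm deep in the slot (velocity of joint lock above 0.15 rad/s and z of driver in the frame of lock_axis above -0.002 m).
It fails at once if the gripper or arm touches the device or its lock (contact force between any of the arm, the fingers and device above 1 N).
It fails at once if a bystander is moved by more than 15 mm (distance of any of electrode, battery, cup from where it was at the start of the episode above 0.015 m).
It also fails if it takes over 64 s, if anything falls off the work surface, if the arm or the gripper's body presses on something with over 40 N, if the wrist force passes 120 N, or if a joint passes its speed limit or range.

ROBOT

A 6-joint arm with a two-finger parallel gripper is mounted at the origin on the work surface. World frame = base frame: x ahead of the robot, y to its left, z up, the work surface at z = 0. Lengths are in m, angles in rad, forces in N, time in s.
With the tool pointing down it reaches from about 0.3 to 0.85 m from the base axis. Payload 5.4 kg.
Tool frame: the origin (TCP) lies at the very end of the fingers, on their centre line; the grasp point (between the pads) lies 19 mm behind it; z points along the fingers, y is the line along which they close (so a half turn about z gives the same grasp; the last joint's range is limited). The gripper opens to 85 mm and grips with 20 to 120 N. Pads are 22 mm wide; open, the fingers measure 114 mm over their backs; the gripper's body (76 mm by 85 mm) begins 54 mm behind the grasp point. The pads swing forward as they close: fully open they stand 13 mm farther back than shut.
Start: joints at [1.101, 0.158, 1.597, -0, 1.386, -0.21], TCP at [0.148, 0.556, 0.231] pointing down, gripper open.
Joint ranges: [-2.91, 2.91], [-0.94, 2.29], [0.18, 2.7], [-1.29, 4.43], [0.17, 2.64], [-3, 3]. Speed limits (rad/s): [2.57, 2.57, 3.14, 3.14, 3.14, 3.14].

INTERFACE

Orientations are given as a 3x3 rotation matrix whose columns are the frame's x, y, z axes.
In Python, from station import robot, viewer, workorder gives the robot as it stands.
- The arm moves only by the tool step_arm, never from a script. Its argument "targets" is a list that holds one entry, the list of rows, each a list of 7 numbers: the shift along the tool's x, y, z in mm, then the turn, a rotation vector about the tool's x, y, z in units of 6 degrees (1.0 is 6 degrees), then the closure, from 0 (fully open) to 1 (shut). In form: [[[x, y, z, ax, ay, az, gripper], ...]]. A call has exactly 8 rows; each row shifts and turns the commanded pose from where the row before left it, along the tool's axes as they then stand; what a row does not reach is not made up. A row lasts 1/12 s, in which the tool goes at most 41.7 mm and 7.16 degrees, less where a joint would pass 70% of its speed; a pose out of reach is approached as far as the arm can. A call is refused whole if a number of a shift passes 41.7 or a number of a turn 1, either way. A call with a gripper value outside its range is refused whole. The fingers move at their own pace and stop on an object; "grip_force" is the grip in N (left out, the last holds). Time passes only in rows, so rows that do not move let the fingers close, or fill a call up. It gives the time, the measured TCP pose, the force, the opening and the grip force at its end, in the units of the state.
- robot.read_state(): the state, without advancing time (a new reading comes with each control period).
- viewer.camera(name): name is "scene" or "top"; returns a dict with "img" (400x640x3 uint8, red, green, blue), "range_z" (400x640 float32, m along the optical axis (not along the pixel's ray), 0 where there is no reading), "camera_matrix" (3x3 intrinsics, pixels), "D" ([k1, k2, p1, p2, k3] as OpenCV has them; the pictures are not rectified), "rvec" (rotation vector, rad) and "tvec" (3), from world to camera coordinates, as OpenCV has them. Camera axes: x right, y down, z forward; pixel columns grow to the right and rows downward; lengths in m; the calibration is good to about 2 mm. A picture is of the moment at which its call begins.
- workorder.hand_in(): hands the job in; it is judged then, once.
The state is a dict: "time_s": time; "joint_pos": joint angles; "dq": joint speeds; "joint_torque": joint torques, N m; "tcp_pos": TCP position; "orientation": TCP orientation; "ft_force": force on the tool from outside, world axes, zero at the start; "wrist_torque": the same for the moment, N m; "opening": finger opening in m; "finger_force": force on a finger pad.
Only numpy, scipy, OpenCV 4.12 (cv2) and the standard library are available. Lean on these libraries where they do the work, as an engineer would, in place of code of your own. Each camera call takes 0.05 s, during which the arm holds its last target. There are 200 camera calls.

## Working session

There is one attempt and no reset: what is moved stays moved. The work goes in short steps, Python scripts to look and compute and a tool call to move; the robot and the scene stay as the last step left them, time stands still between calls to the robot, and variables do not carry over. Pictures are saved under pics/ and viewed, at most 10 in all, crops included, and the job is handed in when it is done.

Besides the shell and the picture viewer there is one more tool, called as name(argument=value, ...) on one line, values as JSON. step_arm: Moves the arm, as the interface text tells. Its arguments: {"type":"object","properties":{"targets":{"type":"array"},"grip_force":{"type":"number"}},"required":["targets"]}

```bash
mkdir -p pics; python3 - <<'E'
from station import robot, viewer
import cv2,numpy as np
s=robot.read_state(); print({k:np.round(v,3).tolist() for k,v in s.items()})
for n in("scene","top"):
    c=viewer.camera(n); cv2.imwrite(f"pics/{n}0.png",c["img"][:,:,::-1]); np.savez(f"{n}0.npz",**c)
    print(n,c["camera_matrix"].tolist(),c["D"],c["rvec"],c["tvec"])
E
```

```text
{'time_s': 0.0, 'joint_pos': [1.101, 0.159, 1.598, -0.0, 1.386, -0.21], 'dq': [0.002, -0.0, -0.001, 0.0, -0.001, 0.002], 'joint_torque': [0.0, -39.6, -33.143, -0.0, 0.008, -0.0], 'tcp_pos': [0.147, 0.555, 0.23], 'orientation': [[-0.966, 0.257, -0.001], [0.257, 0.966, -0.002], [0.0, -0.002, -1.0]], 'ft_force': [-0.653, 0.385, -0.014], 'wrist_torque': [0.033, -0.001, 0.005], 'finger_force': 0.0, 'opening': 0.086}
scene [[500.79550000580355, 0.0, 315.5496319052097], [0.0, 500.79550000580355, 201.6243780209153], [0.0, 0.0, 1.0]] [-0.09658114  0.          0.          0.          0.        ] [ 2.26397058  0.77228402 -0.28953034] [-0.48790849 -0.1811512   1.17912165]
top [[371.5988880196863, 0.0, 324.002027235113], [0.0, 371.5988880196863, 200.74572730745805], [0.0, 0.0, 1.0]] [-0.08062002  0.          0.          0.          0.        ] [ 2.21354363 -2.15324317  0.10076427] [-0.0207721   0.60347389  0.90512914]
```

View pics/scene0.png

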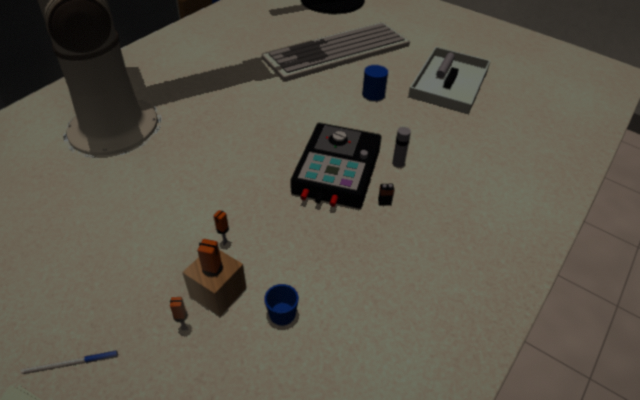

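View pics/top0.png

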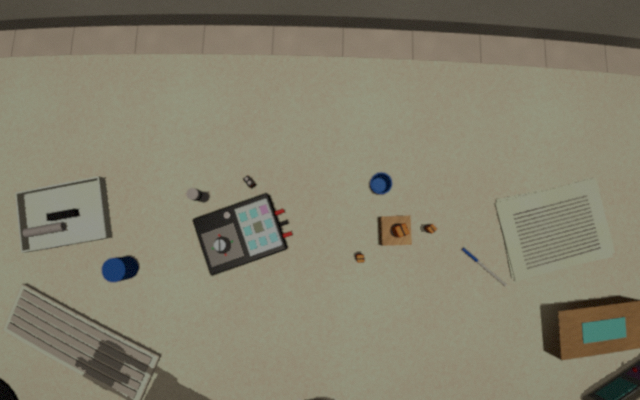

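```bash
cat > h.py <<'E'
import cv2,numpy as np
def cam(c):
    R=cv2.Rodrigues(np.array(c["rvec"]))[0]; t=np.array(c["tvec"]).ravel(); return R,t
def ray(c,uv):
    R,t=cam(c); p=cv2.undistortPoints(np.array(uv,float).reshape(-1,1,2),c["camera_matrix"],c["D"]).reshape(-1,2)
    return -R.T@t, np.c_[p,np.ones(len(p))]@R
def plane(c,uv,z):
    o,d=ray(c,uv); return o+d*((z-o[2])/d[:,2])[:,None]
def two(c1,u1,c2,u2):
    (o1,d1),(o2,d2)=ray(c1,[u1]),ray(c2,[u2]); d1,d2=d1[0],d2[0]
    s=np.linalg.lstsq(np.c_[d1,-d2],o2-o1,rcond=None)[0]
    a,b=o1+s[0]*d1,o2+s[1]*d2; return (a+b)/2,np.linalg.norm(a-b)
def proj(c,P): return cv2.projectPoints(np.array(P,float).reshape(-1,1,3),np.array(c["rvec"]),np.array(c["tvec"]),c["camera_matrix"],c["D"])[0].reshape(-1,2)
def crop(im,x0,y0,w,h,s): return cv2.resize(im[y0:y0+h,x0:x0+w],None,fx=s,fy=s,interpolation=cv2.INTER_CUBIC)
E
python3 - <<'E'
from h import *
S=dict(np.load("scene0.npz"));T=dict(np.load("top0.npz"))
for n,c in(("S",S),("T",T)):
    R,t=cam(c);print(n,-R.T@t)
f=lambda c,*a:np.clip(crop(c["img"][:,:,::-1],*a).astype(float)*1.6,0,255).astype(np.uint8)
a=f(T,190,185,104,96,4);b=f(T,370,205,52,48,8)
d=f(S,286,116,104,96,4)[:290];e=f(S,180,230,70,48,6)[:290]
d=cv2.resize(d,(400,290)) if 0 else d
im=np.zeros((600,800,3),np.uint8)
im[:290,:416]=cv2.resize(a,None,fx=1,fy=1)[:290]; 
im=np.vstack([np.hstack([a[:,:390],b[:,:410]])[:300] if 0 else np.hstack([f(T,190,190,100,75,4),f(T,370,205,50,37,8)[:300] if 0 else cv2.resize(f(T,370,205,50,37,8),(400,300))]),np.hstack([f(S,286,116,100,75,4),cv2.resize(f(S,180,232,72,54,5),(400,300))])])
cv2.imwrite("pics/z.png",im)
E
```

```text
S [ 0.95355318 -0.46821483  0.72986953]
T [0.52676929 0.00360233 0.95203577]
```

View pics/z.png

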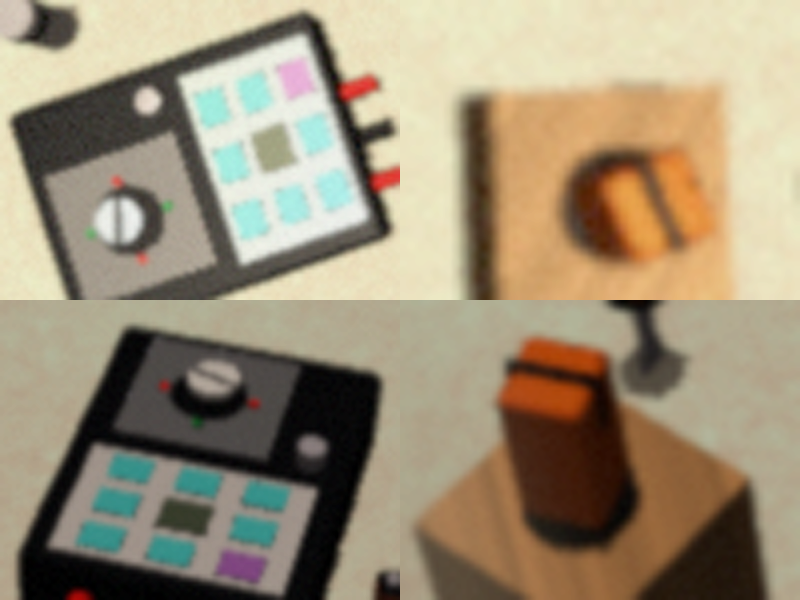

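```bash
cat > m.py <<'E'
from h import *
S=dict(np.load("scene0.npz"));T=dict(np.load("top0.npz"))
tl=lambda p,s,x0,y0:((np.array(p,float)+.5)/s-.5+[x0,y0])
a=lambda p:tl(p,4,190,190); b=lambda p:tl(p,8,370,205)
s1=lambda p:tl(p,4,286,116); s2=lambda p:tl(p,400/72,180,232)
print("handle top",two(T,b((261,206)),S,s2((153,76))), plane(T,[b((261,206))],.13), plane(S,[s2((153,76))],.13))
l=plane(T,b([(240,155),(280,245)]),.13); d=l[1]-l[0]; print("line ang T",np.degrees(np.arctan2(d[1],d[0])))
l=plane(S,s2([(108,68),(200,80)]),.13); d=l[1]-l[0]; print("line ang S",np.degrees(np.arctan2(d[1],d[0])))
# dots
for n,c,(x0,y0,w,h) in(("T",T,(205,225,36,40)),("S",S,(320,120,40,40))):
    im=c["img"][y0:y0+h,x0:x0+w].astype(float); r,g,bl=im[...,0],im[...,1],im[...,2]
    for nm,wt in(("red",r-np.maximum(g,bl)),("green",g-np.maximum(r,bl))):
        m=(wt>(25 if n=="T" else 15)).astype(np.uint8); k,lab=cv2.connectedComponents(m,connectivity=8)
        for i in range(1,k):
            ys,xs=np.nonzero(lab==i); ww=wt[ys,xs]; u=[(xs*ww).sum()/ww.sum()+x0,(ys*ww).sum()/ww.sum()+y0]
            print(n,nm,len(xs),np.round(u,2),plane(c,[u],.048)[0].round(4))
    print(n,"range z at head/hatch")
R,t=cam(T)
for p in [(118,222),(129,222),(195,180),(60,190)]:
    u=a(p);z=T["range_z"][int(round(u[1])),int(round(u[0]))]; o,dd=ray(T,[u]); print(p,(o+dd[0]*z).round(4))
np.set_printoptions(linewidth=200)
print(T["img"][238:253,213:232].sum(2)//3)
print(S["img"][126:146,328:352].sum(2)//3)
E
python3 m.py
```

```text
handle top (array([ 0.53482664, -0.17787328,  0.12952265]), np.float64(0.0019404900234658877)) [[ 0.53414472 -0.17847745  0.13      ]] [[ 0.5359382  -0.17749646  0.13      ]]
line ang T -154.96697524701412
line ang S 29.058854433824063
T red 9 [218.92 234.95] [0.5113 0.2494 0.048 ]
T red 9 [225.03 254.07] [0.4655 0.2324 0.048 ]
T green 2 [231.47 241.  ] [0.4976 0.218  0.048 ]
T green 2 [212.44 248.  ] [0.4792 0.2639 0.048 ]
T range z at head/hatch
S red 10 [326.72 136.97] [0.4643 0.2344 0.048 ]
S red 10 [349.03 141.29] [0.5107 0.2524 0.048 ]
S green 2 [334.52 146.  ] [0.4955 0.22   0.048 ]
S range z at head/hatch
(118, 222) [0.4867 0.2473 0.0499]
(129, 222) [0.4872 0.239  0.0558]
(195, 180) [0.5135 0.2023 0.0457]
(60, 190) [0.5048 0.2849 0.0461]
[[ 95  97  90  80  66  57  46  52  49  44  41  37  40  46  57  69  92  99  99]
 [ 96  91  87  82  86  80  71  85  89  73  53  43  35  36  42  59  81  97  97]
 [ 95  91  97 112 123 111  94 120 132 121  92  54  36  38  40  45  67  86  88]
 [ 95  99 116 135 139 120  99 125 144 140 122  89  50  40  39  38  47  67  80]
 [100 113 130 143 142 121  9
[... 2122 characters left out ...]
6  46]
 [ 26  11   4   5   6  16  29  43  55  66  70  70  70  67  56  41  22  10   9  22  40  46  46  46]
 [ 29  12   3   4   6   6  13  20  31  38  40  40  40  37  30  20   9   5   5  20  40  46  47  46]
 [ 36  19   7   3   5   5   5   7  13  16  17  17  17  16  12   7   3   5   8  21  37  42  45  47]
 [ 42  30  16   6   5   5   4   3   6   4   4   5   5   5   4   4   4   8  17  28  35  37  40  46]
 [ 45  39  30  20   9   6   5   4   5   4   2   3   4   3   5   6   7  19  30  39  41  42  42  45]
 [ 46  45  41  35  26  17  12   9   6   6   5   4   5   8   9  15  22  34  41  44  46  45  46  46]
 [ 47  46  46  44  38  34  25  16  13  16  18  16  19  21  24  33  38  43  46  45  46  46  46  46]]
```

```bash
cat > n.py <<'E'
from h import *
S=dict(np.load("scene0.npz"));T=dict(np.load("top0.npz"))
yaw=np.radians(21.1)
def rep(n,c,p,ax):
    w=plane(c,p,.0573)[:,:2]; m=w.mean(0); v=np.linalg.svd(w-m)[2][0]; v*=np.sign(v[0]); A=np.degrees(np.arctan2(v[1],v[0]))
    y=np.array([-v[1],v[0]]); print(n,"slot ang",A.round(1),"joint",np.radians(21.1-A).round(3),"offset y",1000*(m-ax)@y,"along",1000*(m-ax)@v)
g=T["img"].sum(2).astype(float)/3
P=[]
for r in range(240,250):
    x=np.arange(217,222); w=np.clip(138-g[r,x],0,None) ; w=np.clip(g[r,[216,222]].mean()-g[r,x],0,None); P.append(((x*w).sum()/w.sum(),r))
rep("T",T,P,np.array([.4884,.2410]))
g=S["img"].sum(2).astype(float)/3; Q=[]
for cl in range(334,343):   # columns; slot goes from row 133 down to 137
    r0=133.3+(cl-334)*.42; r=np.arange(int(round(r0))-2,int(round(r0))+3); w=np.clip(np.minimum(g[r[0],cl],g[r[-1],cl])-g[r,cl],0,None); Q.append((cl,(r*w).sum()/w.sum()))
print(np.round(P,2).tolist(),np.round(Q,2).tolist())
rep("S",S,Q,np.array([.4875,.2434]))
E
python3 n.py
```

```text
T slot ang 4.8 joint 0.284 offset y 4.428616913342706 along 0.5357864790048825
[[218.79, 240.0], [218.92, 241.0], [218.96, 242.0], [219.08, 243.0], [219.14, 244.0], [219.17, 245.0], [219.17, 246.0], [219.18, 247.0], [219.19, 248.0], [219.14, 249.0]] [[334.0, nan], [335.0, 133.0], [336.0, 133.58], [337.0, 134.0], [338.0, 134.45], [339.0, 134.8], [340.0, 135.33], [341.0, 135.73], [342.0, nan]]n.py:14: RuntimeWarning: invalid value encountered in scalar divide
  r0=133.3+(cl-334)*.42; r=np.arange(int(round(r0))-2,int(round(r0))+3); w=np.clip(np.minimum(g[r[0],cl],g[r[-1],cl])-g[r,cl],0,None); Q.append((cl,(r*w).sum()/w.sum()))
Traceback (most recent call last):
  File "n.py", line 16, in <module>
    rep("S",S,Q,np.array([.4875,.2434]))
    ~~~^^^^^^^^^^^^^^^^^^^^^^^^^^^^^^^^^
  File "n.py", line 5, in rep
    w=plane(c,p,.0573)[:,:2]; m=w.mean(0); v=np.linalg.svd(w-m)[2][0]; v*=np.sign(v[0]); A=np.degrees(np.arctan2(v[1],v[0]))
                                             ~~~~~~~~~~~~~^^^^^
numpy.linalg.LinAlgError: SVD did not converge
```

```bash
sed -i 's/range(334,343)/range(335,342)/' n.py; python3 n.py | tail -1
```

```text
S slot ang 2.0 joint 0.333 offset y 3.7519739598034523 along -2.620946894579162
```

```bash
python3 - <<'E'
from h import *
S=dict(np.load("scene0.npz"));T=dict(np.load("top0.npz"))
print(two(T,(431,228),S,(178,303)),two(T,(359,256),S,(221,217)),plane(T,[(380,183)],.05))
print(plane(T,[(411,245),(379,245),(411,216),(379,216),],.07))
E
```

```text
(array([ 0.54265276, -0.25918479,  0.07401826]), np.float64(0.0025068117121401254)) (array([ 0.47126311, -0.08995025,  0.07498332]), np.float64(0.0016558674584681984)) [[ 0.64929068 -0.14010634  0.05      ]]
[[ 0.50034023 -0.21338244  0.07      ]
 [ 0.49857182 -0.13684159  0.07      ]
 [ 0.56933752 -0.21263616  0.07      ]
 [ 0.56730991 -0.13568324  0.07      ]]
```

step_arm(targets=[[[-28,-30,0,0,0,0,0],[-28,-30,0,0,0,0,0],[-28,-30,0,0,0,0,0],[-28,-30,0,0,0,0,0],[-28,-30,0,0,0,0,0],[-28,-30,0,0,0,0,0],[-28,-30,0,0,0,0,0],[-28,-30,0,0,0,0,0]]])

```text
time_s: 0.77
tcp_pos: [0.3026, 0.2644, 0.231]
orientation: [[-0.967, 0.256, -0.0], [0.256, 0.967, -0.0], [0.0, -0.0, -1.0]]
ft_force: [0.7, -0.1, -0.6]
opening: 0.0854
finger_force: 0.0
```

step_arm(targets=[[[-28,-30,0,0,0,0,0],[-28,-30,0,0,0,0,0],[-28,-30,0,0,0,0,0],[-28,-30,0,0,0,0,0],[-28,-30,0,0,0,0,0],[-28,-30,0,0,0,0,0],[-28,-30,0,0,0,0,0],[-28,-30,0,0,0,0,0]]])

```text
time_s: 1.43
tcp_pos: [0.4577, -0.0254, 0.231]
orientation: [[-0.966, 0.258, -0.0], [0.258, 0.966, 0.0], [0.0, 0.0, -1.0]]
ft_force: [0.6, 0.5, 0.1]
opening: 0.0854
finger_force: 0.0
```

step_arm(targets=[[[-28,-30,0,0,0,0,0],[-28,-30,0,0,0,0,0],[-28,-30,0,0,0,0,0],[-14,-15,0,0,0,0,0],[0,0,0,0,0,-1,0],[0,0,0,0,0,-1,0],[0,0,0,0,0,-1,0],[0,0,0,0,0,-1,0]]])

```text
time_s: 2.1
tcp_pos: [0.5248, -0.15, 0.2306]
orientation: [[-0.987, -0.163, -0.001], [-0.163, 0.987, 0.001], [0.001, 0.001, -1.0]]
ft_force: [-0.3, 0.7, -0.1]
opening: 0.0852
finger_force: 0.0
```

step_arm(targets=[[[0,0,0,0,0,-1,0],[0,0,0,0,0,-1,0],[0,0,0,0,0,-0.9,0],[0,0,0,0,0,0,0],[0,0,0,0,0,0,0],[0,0,0,0,0,0,0],[0,0,0,0,0,0,0],[0,0,0,0,0,0,0]]])

```text
time_s: 2.77
tcp_pos: [0.5251, -0.1499, 0.2312]
orientation: [[-0.895, -0.446, -0.0], [-0.446, 0.895, 0.0], [0.0, 0.0, -1.0]]
ft_force: [0.2, 1.2, 0.8]
opening: 0.0856
finger_force: 0.0
```

step_arm(targets=[[[3.5,-28.4,0,0,0,0,0],[0,0,36,0,0,0,0],[0,0,36,0,0,0,0],[0,0,36,0,0,0,0],[0,0,20,0,0,0,0],[0,0,15,0,0,0,0],[0,0,0,0,0,0,0],[0,0,0,0,0,0,0]]], grip_force=60)

```text
time_s: 3.43
tcp_pos: [0.5342, -0.1767, 0.0878]
orientation: [[-0.895, -0.446, -0.001], [-0.446, 0.895, 0.001], [0.001, 0.001, -1.0]]
ft_force: [0.4, -0.5, 0.2]
opening: 0.0854
finger_force: 0.0
```

step_arm(targets=[[[0,0,0,0,0,0,0.5],[0,0,0,0,0,0,0.6],[0,0,0,0,0,0,0.7],[0,0,0,0,0,0,0.8],[0,0,0,0,0,0,1],[0,0,0,0,0,0,1],[0,0,0,0,0,0,1],[0,0,0,0,0,0,1]]], grip_force=60)

```text
time_s: 4.1
tcp_pos: [0.5352, -0.1772, 0.0892]
orientation: [[-0.895, -0.446, 0.001], [-0.446, 0.895, -0.001], [-0.001, -0.001, -1.0]]
ft_force: [-0.6, 0.7, 5.7]
opening: 0.0256
finger_force: 59.2
```

step_arm(targets=[[[0,0,-5,0,0,0,1],[0,0,-15,0,0,0,1],[0,0,-20,0,0,0,1],[0,0,-20,0,0,0,1],[0,0,-20,0,0,0,1],[0,0,-20,0,0,0,1],[-7,18,0,0,0,0,1],[-13,36,0,0,0,0,1]]], grip_force=80)

```text
time_s: 4.77
tcp_pos: [0.5295, -0.1224, 0.19]
orientation: [[-0.897, -0.442, 0.003], [-0.442, 0.897, -0.003], [-0.002, -0.004, -1.0]]
ft_force: [0.7, 0.1, -1.0]
opening: 0.0253
finger_force: 78.7
```

step_arm(targets=[[[-13,36,0,0,0,0,1],[-13,36,0,0,0,0,1],[-13,36,0,0,0,0,1],[-13,36,0,0,0,0,1],[-13,36,0,0,0,0,1],[-13,36,0,0,0,0,1],[-13,36,0,0,0,0,1],[-13,36,0,0,0,0,1]]])

```text
time_s: 5.43
tcp_pos: [0.4918, 0.1862, 0.1879]
orientation: [[-0.895, -0.446, -0.001], [-0.446, 0.895, -0.0], [0.001, 0.0, -1.0]]
ft_force: [2.1, 0.2, -0.7]
opening: 0.0251
finger_force: 78.7
```

step_arm(targets=[[[-13,36,0,0,0,0,1],[-10,22,0,0,0,0,1],[0,0,0,0,0,0.9,1],[0,0,0,0,0,0.9,1],[0,0,0,0,0,1,1],[0,0,0,0,0,1,1],[0,0,0,0,0,0,1],[0,0,0,0,0,0,1]]])

```text
time_s: 6.1
tcp_pos: [0.4872, 0.2465, 0.1878]
orientation: [[-0.998, -0.068, -0.001], [-0.068, 0.998, -0.0], [0.001, -0.0, -1.0]]
ft_force: [-0.4, 0.3, -1.5]
opening: 0.025
finger_force: 78.7
```

step_arm(targets=[[[0,0,20,0,0,0,1],[0,0,10,0,0,0,1],[0,0,8,0,0,0,1],[0,0,4,0,0,0,1],[0,0,0,0,0,0,1],[0,0,0,0,0,0,1],[0,0,0,0,0,0,1],[0,0,0,0,0,0,1]]])

```text
time_s: 6.77
tcp_pos: [0.4882, 0.2468, 0.1471]
orientation: [[-0.998, -0.065, 0.001], [-0.065, 0.998, 0.0], [-0.002, 0.0, -1.0]]
ft_force: [0.2, -1.0, -1.4]
opening: 0.0253
finger_force: 78.8
```

```bash
python3 - <<'E'
from station import robot, viewer
from h import *
c=viewer.camera("scene"); np.savez("scene1.npz",**c)
d=viewer.camera("top"); np.savez("top1.npz",**d)
f=lambda c,*a:np.clip(crop(c["img"][:,:,::-1],*a).astype(float)*1.8,0,255).astype(np.uint8)
cv2.imwrite("pics/z1.png",np.hstack([f(c,305,75,60,80,7),f(d,190,200,60,80,6)[:560] if 0 else cv2.resize(f(d,195,210,50,80,7),(350,560))]))
E
```

```text
(no output)
```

View pics/z1.png

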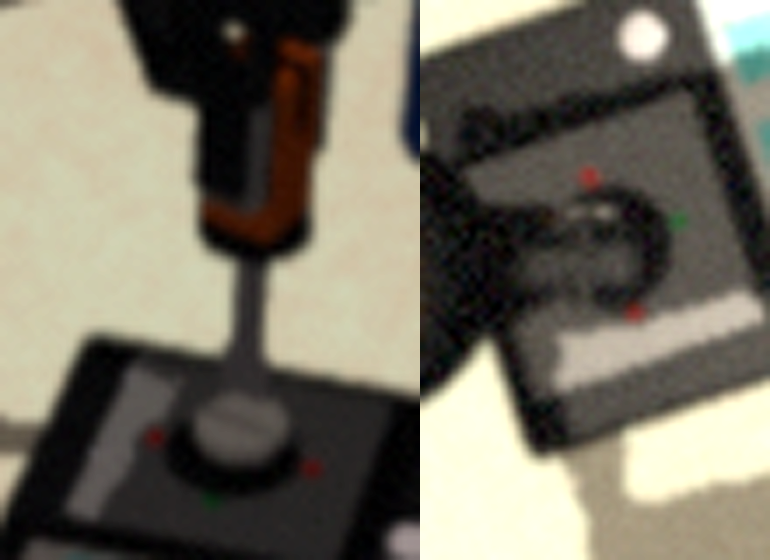

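```bash
python3 - <<'E'
from h import *
S=dict(np.load("scene1.npz"));np.set_printoptions(linewidth=200)
g=S["img"].sum(2)//3
print(g[108:144,328:352])
ax=np.array([.4882,.2468]);
for z in (.068,.084,.1,.115,.128): print(z,proj(S,[[*ax,z]]))
print("slot pred",proj(S,[[.488,.2463,.0573]]))
E
```

```text
[[108 109 109 109  98  58  18   5   3   5   9  11  12  15  17  15  11   7   2   4  20  60  98 109]
 [108 108 109 109 104  80  38  10   3   4   3   4   6   9  10  10   8   5   2  12  36  72 101 108]
 [108 109 109 109 108  96  66  39  23  10   2   3   0   3   4   5   2   7  18  37  65  91 105 108]
 [109 108 108 109 109 105  92  77  60  41  25   9   4   4   3  15  28  36  51  75  91 104 109 109]
 [109 108 108 110 110 109 106 102  92  78  55  27  15  12  16  41  68  77  86  99 105 108 109 108]
 [109 108 109 110 111 111 110 108 107  98  70  35  22  20  30  62  94 102 103 105 107 108 109 107]
 [109 109 109 110 111 111 109 108 108 100  70  36  24  25  39  74 103 109 108 108 108 107 108 107]
 [109 109 108 109 110 110 109 108 109 100  68  35  26  24  43  79 103 109 109 109 108 108 109 108]
 [108 108 109 109 110 110 110 110 109  99  63  35  25  25  43  79 103 107 109 108 107 109 108 108]
 [109 109 109 109 109 110 109 110 109  99  60  32  26  25  44  81 102 107 106 106 107 108 107 109]
 [109 109 109 109 109 108 109 110 109  99  59  30  25  26  47  90 103 106 106 106 107 107 107 107]
 [110 109 1
[... 1982 characters left out ...]
   1   2  12  25  32  37  40  40  40  40  39  36  29  17   8   4   9  19  20  21  19]
 [ 13   6   2   4   1   3  13  19  27  31  31  32  30  30  25  16   8   2   1   8  16  22  21  22]
 [ 16   6   5   2   1   3   4   7  11  16  16  17  16  17  13   7   3   0   5  10  18  20  21  22]
 [ 18  12   5   2   4   2   3   1   3   4   5   4   4   4   3   1   3   2   6  12  19  18  20  20]
 [ 20  19  13   7   4   2   3   3   2   1   0   2   2   1   1   2   4   8  12  17  20  20  20  20]]
0.068 [[339.48497697 131.14885107]]
0.084 [[339.86828778 125.14738877]]
0.1 [[340.25902691 119.02064437]]
0.115 [[340.63224885 113.16002842]]
0.128 [[340.96122965 107.98714073]]
slot pred [[339.02258876 135.17114753]]
```

step_arm(targets=[[[0,0,2,0,0,0,1],[0,0,2,0,0,0,1],[0,0,2,0,0,0,1],[0,0,1,0,0,0,1],[0,0,1,0,0,0,1],[0,0,1,0,0,0,1],[0,0,0.5,0,0,0,1],[0,0,0.5,0,0,0,1]]])

```text
time_s: 7.53
tcp_pos: [0.4876, 0.2466, 0.1363]
orientation: [[-0.998, -0.065, -0.0], [-0.065, 0.998, -0.0], [0.0, -0.0, -1.0]]
ft_force: [-0.3, 0.6, -0.4]
opening: 0.0248
finger_force: 78.8
```

step_arm(targets=[[[0,0,0.5,0,0,0,1],[0,0,0.5,0,0,0,1],[0,0,0.5,0,0,0,1],[0,0,0.5,0,0,0,1],[0,0,0,0,0,0,1],[0,0,0,0,0,0,1],[0,0,0,0,0,0,1],[0,0,0,0,0,0,1]]])

```text
time_s: 8.2
tcp_pos: [0.4877, 0.2466, 0.1343]
orientation: [[-0.998, -0.065, 0.0], [-0.065, 0.998, -0.0], [-0.0, -0.0, -1.0]]
ft_force: [-0.1, -1.8, -1.9]
opening: 0.0251
finger_force: 78.8
```

step_arm(targets=[[[0,0,0.4,0,0,0,1],[0,0,0.4,0,0,0,1],[0,0,0.4,0,0,0,1],[0,0,0,0,0,0,1],[0,0,0,0,0,0,1],[0,0,0,0,0,0,1],[0,0,0,0,0,0,1],[0,0,0,0,0,0,1]]])

```text
time_s: 8.87
tcp_pos: [0.4876, 0.2466, 0.1331]
orientation: [[-0.998, -0.065, -0.0], [-0.065, 0.998, -0.0], [0.0, -0.0, -1.0]]
ft_force: [0.8, -1.4, -1.0]
opening: 0.0249
finger_force: 78.8
```

step_arm(targets=[[[0,0,0.4,0,0,0,1],[0,0,0.4,0,0,0,1],[0,0,0.4,0,0,0,1],[0,0,0,0,0,0,1],[0,0,0,0,0,0,1],[0,0,0,0,0,0,1],[0,0,0,0,0,0,1],[0,0,0,0,0,0,1]]])

```text
time_s: 9.53
tcp_pos: [0.4876, 0.2466, 0.1319]
orientation: [[-0.998, -0.065, -0.0], [-0.065, 0.998, -0.0], [0.0, -0.0, -1.0]]
ft_force: [0.0, -2.4, -0.3]
opening: 0.0253
finger_force: 78.9
```

step_arm(targets=[[[0,0,0.3,0,0,0,1],[0,0,0.3,0,0,0,1],[0,0,0.3,0,0,0,1],[0,0,0,0,0,0,1],[0,0,0,0,0,0,1],[0,0,0,0,0,0,1],[0,0,0,0,0,0,1],[0,0,0,0,0,0,1]]])

```text
time_s: 10.2
tcp_pos: [0.4877, 0.2466, 0.1311]
orientation: [[-0.998, -0.065, 0.0], [-0.065, 0.998, -0.0], [-0.0, -0.0, -1.0]]
ft_force: [-0.2, -2.8, 0.5]
opening: 0.0251
finger_force: 79.1
```

step_arm(targets=[[[0,0,0.3,0,0,0,1],[0,0,0.3,0,0,0,1],[0,0,0.3,0,0,0,1],[0,0,0,0,0,0,1],[0,0,0,0,0,0,1],[0,0,0,0,0,0,1],[0,0,0,0,0,0,1],[0,0,0,0,0,0,1]]])

```text
time_s: 10.87
tcp_pos: [0.4878, 0.2466, 0.1303]
orientation: [[-0.998, -0.065, 0.0], [-0.065, 0.998, 0.0], [-0.0, 0.0, -1.0]]
ft_force: [-0.5, -2.1, 4.7]
opening: 0.0252
finger_force: 79.6
```

step_arm(targets=[[[0,0,0.3,0,0,0,1],[0,0,0.2,0,0,0,1],[0,-0.1,0,0,0,0,1],[0,-0.1,0,0,0,0,1],[0,0,0,0,0,0,1],[0,0,0,0,0,0,1],[0,0,0,0,0,0,1],[0,0,0,0,0,0,1]]])

```text
time_s: 11.53
tcp_pos: [0.4878, 0.2466, 0.1301]
orientation: [[-0.998, -0.065, 0.001], [-0.065, 0.998, 0.0], [-0.001, 0.0, -1.0]]
ft_force: [-0.8, -1.6, 6.8]
opening: 0.0251
finger_force: 79.8
```

```bash
python3 -c "
from station import robot
s=robot.read_state();print(s['wrist_torque'],s['ft_force'],s['joint_pos'],s['tcp_pos'])"
```

```text
[-0.55825613  0.37984967 -0.00586368] [-0.81573008 -1.55618443  6.82717841] [ 2.46819472e-01  1.85786684e-01  1.77525908e+00  2.72187754e-04
  1.17994474e+00 -1.38897206e+00] [0.48784194 0.24664154 0.13008097]
```

step_arm(targets=[[[-0.15,0,0.1,0,0,0.33,1],[-0.15,0,0.1,0,0,0.33,1],[-0.15,0,0.1,0,0,0.33,1],[-0.15,0,0.07,0,0,0.33,1],[-0.15,0,0.07,0,0,0.33,1],[-0.15,0,0.07,0,0,0.33,1],[0,0,0,0,0,0,1],[0,0,0,0,0,0,1]]])

```text
time_s: 12.2
tcp_pos: [0.4888, 0.2465, 0.1297]
orientation: [[-0.99, 0.142, 0.001], [0.142, 0.99, 0.0], [-0.001, 0.0, -1.0]]
ft_force: [-2.2, -2.5, 6.2]
opening: 0.0253
finger_force: 79.8
```

```bash
cat > st.py <<'E'
from station import robot
import numpy as np
s=robot.read_state();O=np.array(s['orientation']);print("torque tool",(O.T@s['wrist_torque']).round(3),"force tool",(O.T@s['ft_force']).round(2),"yaw",np.degrees(np.arctan2(-O[1,0],-O[0,0])).round(2),np.round(s['tcp_pos'],4))
E
python3 st.py
```

```text
torque tool [ 0.659  0.332 -0.089] force tool [ 1.81 -2.83 -6.25] yaw -8.17 [0.4888 0.2465 0.1297]
```

step_arm(targets=[[[-0.15,-0.03,0.09,0,0,0.33,1],[-0.15,-0.03,0.09,0,0,0.33,1],[-0.15,-0.03,0.09,0,0,0.33,1],[-0.15,-0.03,0.09,0,0,0.33,1],[-0.15,0,0.07,0,0,0.33,1],[-0.15,0,0.07,0,0,0.33,1],[-0.15,0,0.07,0,0,0.33,1],[-0.15,0,0.07,0,0,0.33,1]]])

```text
time_s: 12.87
tcp_pos: [0.4899, 0.2462, 0.1291]
orientation: [[-0.913, 0.408, 0.001], [0.408, 0.913, 0.0], [-0.0, 0.001, -1.0]]
ft_force: [-1.4, -2.5, 7.5]
opening: 0.0248
finger_force: 79.9
```

```bash
python3 st.py
```

```text
torque tool [ 0.709  0.186 -0.045] force tool [ 0.27 -2.84 -7.53] yaw -24.1 [0.4899 0.2462 0.1291]
```

step_arm(targets=[[[-0.15,-0.03,0.07,0,0,0.33,1],[-0.15,-0.03,0.07,0,0,0.33,1],[-0.15,-0.03,0.07,0,0,0.33,1],[-0.15,-0.03,0.07,0,0,0.33,1],[-0.15,0,0.07,0,0,0.33,1],[-0.15,0,0.07,0,0,0.33,1],[-0.15,0,0.07,0,0,0.33,1],[-0.15,0,0.07,0,0,0.33,1]]])

```text
time_s: 13.53
tcp_pos: [0.4909, 0.2455, 0.1286]
orientation: [[-0.767, 0.642, 0.001], [0.642, 0.767, 0.001], [-0.0, 0.001, -1.0]]
ft_force: [-0.6, -1.6, 7.5]
opening: 0.0253
finger_force: 79.9
```

```bash
python3 st.py
```

```text
torque tool [ 0.732  0.063 -0.064] force tool [-0.56 -1.58 -7.52] yaw -39.94 [0.4909 0.2455 0.1286]
```

step_arm(targets=[[[-0.15,0,0.07,0,0,0.33,1],[-0.15,0,0.07,0,0,0.33,1],[-0.15,0,0.07,0,0,0.33,1],[-0.15,0,0.07,0,0,0.33,1],[-0.15,0,0.07,0,0,0.33,1],[-0.15,0,0.07,0,0,0.33,1],[-0.15,0,0.07,0,0,0.33,1],[-0.15,0,0.07,0,0,0.33,1]]])

```text
time_s: 14.2
tcp_pos: [0.4918, 0.2448, 0.1281]
orientation: [[-0.562, 0.827, 0.001], [0.827, 0.562, 0.001], [0.0, 0.001, -1.0]]
ft_force: [-2.3, -2.3, 7.6]
opening: 0.0248
finger_force: 79.9
```

```bash
python3 st.py
```

```text
torque tool [ 0.599 -0.171 -0.043] force tool [-0.59 -3.16 -7.57] yaw -55.78 [0.4918 0.2448 0.1281]
```

step_arm(targets=[[[-0.15,0,0.07,0,0,0.33,1],[-0.15,0,0.07,0,0,0.33,1],[-0.15,0,0.07,0,0,0.33,1],[-0.15,0,0.07,0,0,0.33,1],[-0.15,0,0.07,0,0,0.33,1],[-0.08,0,0.03,0,0,0.17,1],[-0.08,0,0.03,0,0,0.17,1],[0,0,0,0,0,0,1]]])

```text
time_s: 14.87
tcp_pos: [0.4925, 0.244, 0.1277]
orientation: [[-0.38, 0.925, 0.001], [0.925, 0.38, 0.001], [0.0, 0.002, -1.0]]
ft_force: [-1.5, -0.7, 6.9]
opening: 0.0253
finger_force: 79.9
```

```bash
python3 st.py
```

```text
torque tool [ 0.455 -0.205 -0.043] force tool [-0.12 -1.65 -6.93] yaw -67.67 [0.4925 0.244  0.1277]
```

1° steps to feel the stop.

step_arm(targets=[[[-0.08,0,0.03,0,0,0.17,1],[-0.08,0,0.03,0,0,0.17,1],[-0.08,0,0.03,0,0,0.17,1],[-0.08,0,0.03,0,0,0.17,1],[0,0,0,0,0,0,1],[0,0,0,0,0,0,1],[0,0,0,0,0,0,1],[0,0,0,0,0,0,1]]])

```text
time_s: 15.53
tcp_pos: [0.4927, 0.2437, 0.1277]
orientation: [[-0.314, 0.949, 0.002], [0.949, 0.314, 0.001], [0.0, 0.002, -1.0]]
ft_force: [-0.8, -1.0, 7.3]
opening: 0.0255
finger_force: 80.0
```

```bash
python3 st.py
```

```text
torque tool [ 0.371 -0.264 -0.082] force tool [-0.74 -1.03 -7.34] yaw -71.7 [0.4927 0.2437 0.1277]
```

step_arm(targets=[[[-0.08,0,0.03,0,0,0.17,1],[-0.08,0,0.03,0,0,0.17,1],[-0.08,0,0.03,0,0,0.17,1],[0,0,0,0,0,0,1],[0,0,0,0,0,0,1],[0,0,0,0,0,0,1],[0,0,0,0,0,0,1],[0,0,0,0,0,0,1]]])

```text
time_s: 16.2
tcp_pos: [0.4928, 0.2436, 0.1276]
orientation: [[-0.263, 0.965, 0.002], [0.965, 0.263, 0.001], [0.001, 0.002, -1.0]]
ft_force: [-1.3, -1.8, 7.3]
opening: 0.0254
finger_force: 79.9
```

```bash
python3 st.py
```

```text
torque tool [ 0.316 -0.273 -0.007] force tool [-1.37 -1.75 -7.27] yaw -74.76 [0.4928 0.2436 0.1276]
```

step_arm(targets=[[[-0.08,0,0.02,0,0,0.17,1],[-0.08,0,0.02,0,0,0.17,1],[0,0,0,0,0,0,1],[0,0,0,0,0,0,1],[0,0,0,0,0,0,1],[0,0,0,0,0,0,1],[0,0,0,0,0,0,1],[0,0,0,0,0,0,1]]])

```text
time_s: 16.87
tcp_pos: [0.4928, 0.2434, 0.1275]
orientation: [[-0.228, 0.974, 0.002], [0.974, 0.228, 0.001], [0.001, 0.002, -1.0]]
ft_force: [-1.4, -1.7, 7.4]
opening: 0.0249
finger_force: 79.9
```

```bash
python3 st.py;  python3 - <<'E'
from station import viewer
from h import *
c=viewer.camera("scene"); np.savez("scene2.npz",**c)
d=viewer.camera("top"); np.savez("top2.npz",**d)
f=lambda c,*a:np.clip(crop(c["img"][:,:,::-1],*a).astype(float)*3,0,255).astype(np.uint8)
cv2.imwrite("pics/z2.png",np.hstack([f(c,315,100,50,60,9),cv2.resize(f(d,195,225,50,80,7),(350,540))]))
E
python3 st.py
```

```text
torque tool [ 0.313 -0.325 -0.107] force tool [-1.36 -1.76 -7.39] yaw -76.8 [0.4928 0.2434 0.1275]
torque tool [ 0.33  -0.293 -0.084] force tool [-1.31 -0.95 -7.91] yaw -76.8 [0.4928 0.2434 0.1275]
```

View pics/z2.png

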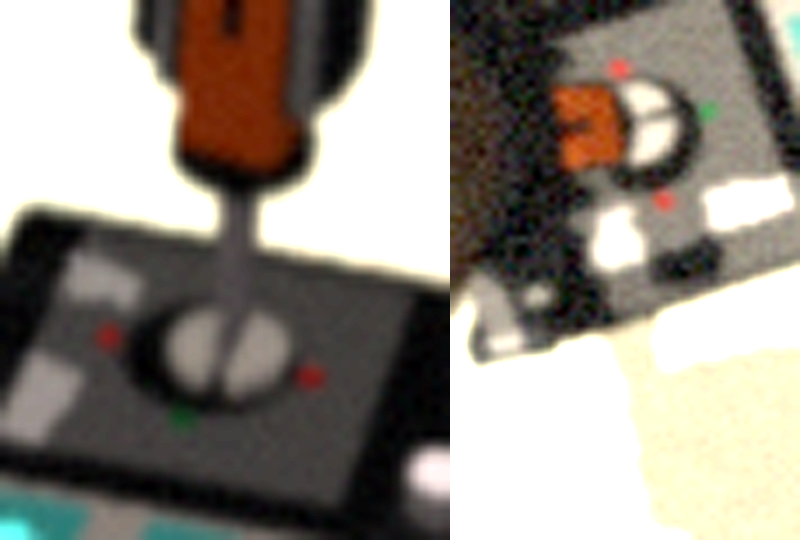

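```bash
python3 - <<'E'
from h import *
S=dict(np.load("scene2.npz"));T=dict(np.load("top2.npz"));np.set_printoptions(linewidth=200)
g=S["img"].sum(2).astype(int)//3; print(g[133:147,330:350])
gt=T["img"].sum(2).astype(int)//3; print(gt[236:254,212:232])
P=[]
for r in range(138,144):
    x=np.arange(337,343) ; w=np.clip(34-g[r,x],0,None); P.append(((x*w).sum()/max(w.sum(),1),r))
print(np.round(P,2).tolist())
w=plane(S,P,.055); v=np.linalg.svd(w[:,:2]-w[:,:2].mean(0))[2][0]; print(w, np.degrees(np.arctan2(v[1],v[0])))
E
```

```text
[[29 22 19 17 16 14 17 18 21 24 24 25 23 22 21 20 20 21 21 22]
 [23 17 15 10 11 16 24 29 31 28 25 24 24 29 26 23 22 21 19 21]
 [15 11  6  6 16 30 38 42 40 33 26 23 30 40 38 32 25 21 21 21]
 [ 7  5  4 12 29 41 47 46 43 32 23 26 38 45 46 42 33 23 20 20]
 [ 5  2  6 19 38 47 48 47 42 30 24 30 43 48 47 46 39 25 21 20]
 [ 1  3  4 23 41 47 49 47 40 30 26 37 47 48 48 48 42 26 21 19]
 [ 1  2  5 21 38 47 48 47 40 30 31 44 46 49 48 47 39 22 18 21]
 [ 0  0  4 15 33 43 46 44 36 29 36 46 48 47 46 42 30 17 18 22]
 [ 2  0  2  8 23 35 41 40 29 26 39 46 45 44 40 34 20 12 17 20]
 [ 4  3  2  3 12 23 31 31 19 19 35 40 37 35 30 24 15 14 18 19]
 [13  8  7  1  4 11 17 16 10 13 28 31 26 22 20 16 16 17 19 21]
 [18 15 11  6  5  4  5  5  5  8 14 18 15 14 14 16 18 21 20 22]
 [20 20 18 15 10  9  8  5  7  8 10 10 13 15 17 19 21 21 21 20]
 [20 21 22 19 14 12 14 16 16 17 17 17 18 21 19 22 21 20 22 20]]
[[38 41 40 39 38 43 44 45 43 43 43 39 39 41 42 47 45 48 45 48]
 [32 28 26 28 26 29 37 50 58 65 63 55 41 31 30 39 43 46 47 49]
 [35 33 30 29 26 30 34 53 70 81 82 77 69 49 29 29 32 45 48 48]
 [31 31 37 28 29 29 25 43 69
[... 554 characters left out ...]
3 33 29 30 43 69 74 67 53 35 19  8 15 26 34 44]
 [34 35 26 22 30 23 24 20 30 46 42 33 24 19 16 10 15 30 44 48]
 [21 29 29 35 37 29 18 12 15 21 16  9 16  7 10  9 29 35 48 47]
 [14 28 33 37 38 33 19 19  7 14 15 13 15 14 15 28 33 43 50 49]
 [13 20 27 31 38 37 31 18 12 22 19 12 13 21 34 39 45 50 48 57]
 [12  3 13 24 34 41 40 40 31 31 32 31 34 44 46 46 47 46 53 72]]
[[339.67, 138.0], [339.43, 139.0], [339.0, 140.0], [338.62, 141.0], [338.36, 142.0], [338.7, 143.0]]
[[0.49312268 0.24166836 0.055     ]
 [0.49469502 0.23856561 0.055     ]
 [0.49594156 0.23522279 0.055     ]
 [0.49725569 0.23195396 0.055     ]
 [0.49878503 0.22887668 0.055     ]
 [0.50128464 0.22659296 0.055     ]] -63.28072764988268
```

step_arm(targets=[[[-0.08,0,0,0,0,0.17,1],[-0.08,0,0,0,0,0.17,1],[-0.08,0,0,0,0,0.17,1],[0,0,0,0,0,0,1],[0,0,0,0,0,0,1],[0,0,0,0,0,0,1],[0,0,0,0,0,0,1],[0,0,0,0,0,0,1]]])

```text
time_s: 17.63
tcp_pos: [0.4928, 0.2433, 0.1275]
orientation: [[-0.176, 0.984, 0.002], [0.984, 0.176, 0.001], [0.001, 0.002, -1.0]]
ft_force: [-0.6, -1.3, 7.3]
opening: 0.0255
finger_force: 79.9
```

```bash
python3 st.py
```

```text
torque tool [ 0.287 -0.208 -0.179] force tool [-1.19 -0.76 -7.3 ] yaw -79.85 [0.4928 0.2433 0.1275]
```

step_arm(targets=[[[-0.08,0,0,0,0,0.17,1],[-0.04,0,0,0,0,0.08,1],[0,0,0,0,0,0,1],[0,0,0,0,0,0,1],[0,0,0,0,0,0,1],[0,0,0,0,0,0,1],[0,0,0,0,0,0,1],[0,0,0,0,0,0,1]]])

```text
time_s: 18.3
tcp_pos: [0.4928, 0.2432, 0.1275]
orientation: [[-0.151, 0.989, 0.002], [0.989, 0.151, 0.001], [0.001, 0.002, -1.0]]
ft_force: [-1.7, -0.6, 7.9]
opening: 0.0253
finger_force: 79.9
```

```bash
python3 st.py
```

```text
torque tool [ 0.293 -0.143 -0.178] force tool [-0.34 -1.73 -7.86] yaw -81.34 [0.4928 0.2432 0.1275]
```

step_arm(targets=[[[-0.08,0,0,0,0,0.17,1],[-0.08,0,0,0,0,0.17,1],[0,0,0,0,0,0,1],[0,0,0,0,0,0,1],[0,0,0,0,0,0,1],[0,0,0,0,0,0,1],[0,0,0,0,0,0,1],[0,0,0,0,0,0,1]]])

```text
time_s: 18.97
tcp_pos: [0.4928, 0.2431, 0.1275]
orientation: [[-0.115, 0.993, 0.002], [0.993, 0.115, 0.001], [0.001, 0.002, -1.0]]
ft_force: [-1.4, -0.3, 7.1]
opening: 0.0253
finger_force: 79.9
```

```bash
python3 st.py
```

```text
torque tool [ 0.313 -0.13  -0.276] force tool [-0.1  -1.45 -7.11] yaw -83.37 [0.4928 0.2431 0.1275]
```

step_arm(targets=[[[0.08,0,0,0,0,-0.17,1],[0.15,0,0,0,0,-0.33,1],[0.15,0,0,0,0,-0.33,1],[0.15,0,0,0,0,-0.33,1],[0.08,0,0,0,0,-0.17,1],[0,0,0,0,0,0,1],[0,0,0,0,0,0,1],[0,0,0,0,0,0,1]]])

```text
time_s: 19.63
tcp_pos: [0.4928, 0.2435, 0.1275]
orientation: [[-0.252, 0.968, 0.002], [0.968, 0.252, 0.001], [0.001, 0.002, -1.0]]
ft_force: [-0.5, -1.9, 7.6]
opening: 0.0253
finger_force: 79.9
```

```bash
python3 st.py
```

```text
torque tool [ 0.313 -0.311  0.042] force tool [-1.72 -0.96 -7.62] yaw -75.43 [0.4928 0.2435 0.1275]
```

step_arm(targets=[[[0,0,-0.5,0,0,0,1],[0,0,-0.5,0,0,0,1],[0,0,-1,0,0,0,1],[0,0,-2,0,0,0,1],[0,0,-4,0,0,0,1],[0,0,-10,0,0,0,1],[0,0,-20,0,0,0,1],[0,0,-25,0,0,0,1]]])

```text
time_s: 20.3
tcp_pos: [0.4899, 0.2426, 0.1885]
orientation: [[-0.252, 0.968, -0.006], [0.968, 0.252, -0.001], [0.0, -0.006, -1.0]]
ft_force: [-0.3, -0.4, -0.9]
opening: 0.0254
finger_force: 79.1
```

```bash
python3 st.py; python3 - <<'E'
from station import viewer
from h import *
S=viewer.camera("scene"); np.savez("scene3.npz",**S); np.set_printoptions(linewidth=200)
g=S["img"].sum(2).astype(int)//3; print(g[132:147,330:350])
f=lambda c,*a:np.clip(crop(c["img"][:,:,::-1],*a).astype(float)*3,0,255).astype(np.uint8)
cv2.imwrite("pics/z3.png",f(S,300,60,70,95,6))
E
```

```text
torque tool [ 0.023 -0.033  0.029] force tool [-0.3  -0.43  0.9 ] yaw -75.42 [0.4899 0.2426 0.1885]
[[41 29 20 19 21 19 19 20 20 22 21 17 18 20 20 20 20 21 20 21]
 [41 26 19 17 17 15 20 24 28 29 27 18 20 24 23 21 20 20 21 20]
 [31 21 14 12 12 22 30 36 40 40 33 19 23 35 32 26 22 22 21 21]
 [19 10  6 10 23 34 42 44 47 44 32 18 32 42 42 35 27 23 21 19]
 [ 9  4  5 14 31 43 46 48 46 41 27 23 38 46 47 43 36 26 21 19]
 [ 4  3  4 18 39 47 47 48 45 37 22 29 43 47 48 46 41 29 21 20]
 [ 2  1  5 20 38 46 46 48 43 30 21 37 47 46 47 46 41 27 20 20]
 [ 3  1  4 19 36 43 46 46 38 21 22 40 47 47 47 46 37 22 19 20]
 [ 0  2  4 12 29 37 43 41 31 20 29 44 47 45 44 39 28 16 18 20]
 [ 2  1  2  6 18 29 35 35 23 17 34 43 41 40 37 31 19 12 17 20]
 [ 6  2  2  3  8 16 25 28 15 15 29 34 33 31 26 18 12 12 18 19]
 [12  9  3  3  3  4 11 12  7  9 18 22 18 17 14 11 13 16 20 20]
 [19 14 10  7  6  4  4  2  2  2  7 10 10  9 11 14 19 20 20 21]
 [20 20 18 15 10  6  8  8  5 10 10 10 11 14 17 20 20 21 21 19]
 [20 20 20 18 17 13 14 16 17 16 17 16 17 19 20 21 20 21 20 20]]
```

View pics/z3.png

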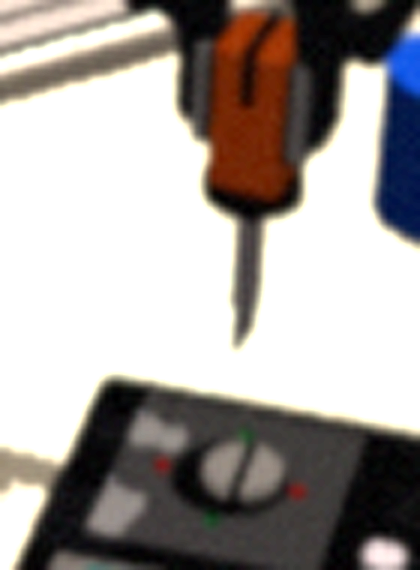

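```bash
python3 - <<'E'
from h import *
S=dict(np.load("scene3.npz"))
g=S["img"].sum(2).astype(float)/3; P=[]
for r in range(134,143):
    c0=341.2-(r-134)*.36; x=np.arange(int(round(c0))-2,int(round(c0))+3); ref=np.interp(x,[x[0],x[-1]],[g[r,x[0]],g[r,x[-1]]]); w=np.clip(ref-g[r,x],0,None); P.append(((x*w).sum()/w.sum(),r))
print(np.round(P,2).tolist())
def ang(w):
    w=w[:,:2]; v=np.linalg.svd(w-w.mean(0))[2][0]; return np.degrees(np.arctan2(v[1],v[0])),w.mean(0)
for z in(.052,.055): print(ang(plane(S,P,z)),ang(plane(S,P[1:-1],z)),ang(plane(S,P[2:-2],z)))
im=S["img"][128:150,328:352].astype(float); wt=im[...,1]-np.maximum(im[...,0],im[...,2])
k,lab=cv2.connectedComponents((wt>7).astype(np.uint8)); G=[]
for i in range(1,k):
    ys,xs=np.nonzero(lab==i); ww=wt[ys,xs]; u=((xs*ww).sum()/ww.sum()+328,(ys*ww).sum()/ww.sum()+128); print(len(xs),u); G.append(u)
wt=im[...,0]-np.maximum(im[...,1],im[...,2]);
im=S["img"][128:150,318:356].astype(float); wt=im[...,0]-np.maximum(im[...,1],im[...,2]);k,lab=cv2.connectedComponents((wt>15).astype(np.uint8)); Rr=[]
for i in range(1,k):
    ys,xs=np.nonzero(lab==i); ww=wt[ys,xs]; u=((xs*ww).sum()/ww.sum()+318,(ys*ww).sum()/ww.sum()+128); print("red",len(xs),u); Rr.append(u)
print("green",ang(plane(S,G,.048)),plane(S,G,.048)); print("red",ang(plane(S,Rr,.048)))
E
```

```text
[[341.2, 134.0], [341.0, 135.0], [340.41, 136.0], [340.16, 137.0], [339.88, 138.0], [339.28, 139.0], [339.05, 140.0], [338.82, 141.0], [338.52, 142.0]]
(np.float64(-66.87034534037001), array([0.49130185, 0.24507239])) (np.float64(-67.35858293329507), array([0.49128924, 0.24503518])) (np.float64(-67.30249137994866), array([0.49122244, 0.24496143]))
(np.float64(-66.8703453403701), array([0.49334761, 0.24191565])) (np.float64(-67.35858293329505), array([0.49333505, 0.2418786 ])) (np.float64(-67.30249137994834), array([0.49326854, 0.24180517]))
2 (np.float64(340.4761904761905), np.float64(132.0))
3 (np.float64(334.6666666666667), np.float64(146.2962962962963))
red 6 (np.float64(326.5241935483871), np.float64(137.0))
red 6 (np.float64(349.0375939849624), np.float64(141.4736842105263))
green (np.float64(-68.68566151867192), array([0.48693117, 0.24336721])) [[0.47759397 0.26729819 0.048     ]
 [0.49626837 0.21943624 0.048     ]]
red (np.float64(20.847882687680492), array([0.48751388, 0.24297845]))
```

step_arm(targets=[[[-18,-3,0,0,0,0,1],[-38,-5.6,0,0,0,0,1],[-38,-5.6,0,0,0,0,1],[-38,-5.6,0,0,0,0,1],[-38,-5.6,0,0,0,0,1],[-38,-5.6,0,0,0,0,1],[-38,-5.6,0,0,0,0,1],[-38,-5.6,0,0,0,0,1]]])

```text
time_s: 21.02
tcp_pos: [0.5222, -0.044, 0.19]
orientation: [[-0.252, 0.968, -0.001], [0.968, 0.252, 0.001], [0.001, -0.0, -1.0]]
ft_force: [0.5, 0.1, -0.8]
opening: 0.0252
finger_force: 79.2
```

step_arm(targets=[[[-38,-5.6,0,0,0,0,1],[-38,-5.6,0,0,0,0,1],[-38,-5.6,0,0,0,0,1],[-15,-2.5,0,0,0,0,1],[0,0,0,0,0,0,1],[0,0,0,0,0,0,1],[0,0,0,0,0,0,1],[0,0,0,0,0,0,1]]])

```text
time_s: 21.68
tcp_pos: [0.5364, -0.1704, 0.1896]
orientation: [[-0.253, 0.967, -0.001], [0.967, 0.253, 0.001], [0.001, -0.0, -1.0]]
ft_force: [0.6, 0.8, -1.3]
opening: 0.0254
finger_force: 79.2
```

```bash
python3 st.py; python3 - <<'E'
from station import viewer
from h import *
S=viewer.camera("scene"); np.savez("scene4.npz",**S)
f=lambda c,*a:np.clip(crop(c["img"][:,:,::-1],*a).astype(float)*2,0,255).astype(np.uint8)
cv2.imwrite("pics/z4.png",f(S,170,190,90,110,5))
E
```

```text
torque tool [ 0.029 -0.037  0.062] force tool [0.63 0.78 1.27] yaw -75.32 [ 0.5364 -0.1704  0.1896]
```

View pics/z4.png

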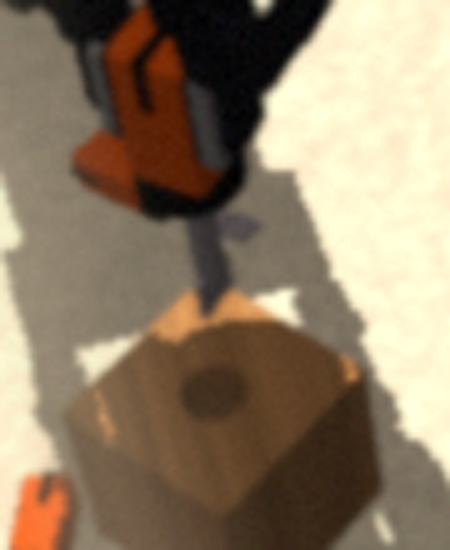

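```bash
python3 - <<'E'
from h import *
S=dict(np.load("scene4.npz")); t=lambda p:(np.array(p)+.5)/5-.5+[170,190]
print("hole",plane(S,[t((215,393))],.07)[0])
q=proj(S,[[.5364,-.1704,z] for z in (.111,.126,.165)]); print(((q-[170,190]+.5)*5-.5).round(1))
E
```

```text
hole [ 0.53572583 -0.17666497  0.07      ]
[[213.4 303.5]
 [207.  273.3]
 [189.5 190.6]]
```

step_arm(targets=[[[-6.1,-2.7,0,0,0,0,1],[0,0,15,0,0,0,1],[0,0,20,0,0,0,1],[0,0,10,0,0,0,1],[0,0,5,0,0,0,1],[0,0,5,0,0,0,1],[0,0,0,0,0,0,1],[0,0,0,0,0,0,1]]])

```text
time_s: 22.4
tcp_pos: [0.5358, -0.1789, 0.1352]
orientation: [[-0.252, 0.968, 0.001], [0.968, 0.252, -0.0], [-0.001, 0.0, -1.0]]
ft_force: [-0.5, -0.3, -1.4]
opening: 0.0253
finger_force: 79.2
```

step_arm(targets=[[[0,0,10,0,0,0,1],[0,0,10,0,0,0,1],[0,0,10,0,0,0,1],[0,0,7,0,0,0,1],[0,0,5,0,0,0,1],[0,0,1,0,0,0,1],[0,0,0,0,0,0,1],[0,0,0,0,0,0,1]]])

```text
time_s: 23.07
tcp_pos: [0.5357, -0.1789, 0.0919]
orientation: [[-0.252, 0.968, 0.0], [0.968, 0.252, -0.0], [-0.0, 0.0, -1.0]]
ft_force: [-0.5, -0.7, -1.3]
opening: 0.025
finger_force: 79.3
```

step_arm(targets=[[[1.7,0.3,0,0,0,0,1],[0,0,1,0,0,0,1],[0,0,0.5,0,0,0,1],[0,0,0.5,0,0,0,1],[0,0,0.3,0,0,0,1],[0,0,0.3,0,0,0,1],[0,0,0,0,0,0,1],[0,0,0,0,0,0,1]]])

```text
time_s: 23.73
tcp_pos: [0.5354, -0.1771, 0.0892]
orientation: [[-0.252, 0.968, 0.0], [0.968, 0.252, -0.0], [-0.0, 0.0, -1.0]]
ft_force: [-1.2, 0.3, 0.7]
opening: 0.0252
finger_force: 79.4
```

step_arm(targets=[[[0,0,0.3,0,0,0,1],[0,0,0.2,0,0,0,1],[0,0,0,0,0,0,1],[0,0,0,0,0,0,1],[0,0,0,0,0,0,1],[0,0,0,0,0,0,1],[0,0,0,0,0,0,1],[0,0,0,0,0,0,1]]])

```text
time_s: 24.4
tcp_pos: [0.5354, -0.1771, 0.0893]
orientation: [[-0.252, 0.968, 0.0], [0.968, 0.252, -0.0], [-0.0, -0.0, -1.0]]
ft_force: [-3.5, 1.9, 5.7]
opening: 0.0251
finger_force: 79.9
```

Collar is seated. Open, then rise.

step_arm(targets=[[[0,0,0,0,0,0,0.5],[0,0,0,0,0,0,0.2],[0,0,0,0,0,0,0],[0,0,0,0,0,0,0],[0,0,0,0,0,0,0],[0,0,0,0,0,0,0],[0,0,0,0,0,0,0],[0,0,0,0,0,0,0]]], grip_force=20)

```text
time_s: 25.07
tcp_pos: [0.5353, -0.177, 0.0886]
orientation: [[-0.252, 0.968, 0.0], [0.968, 0.252, 0.0], [-0.0, 0.0, -1.0]]
ft_force: [0.2, 0.6, -0.1]
opening: 0.0855
finger_force: 0.0
```

step_arm(targets=[[[0,0,-10,0,0,0,0],[0,0,-20,0,0,0,0],[0,0,-30,0,0,0,0],[0,0,-30,0,0,0,0],[0,0,-30,0,0,0,0],[0,0,0,0,0,0,0],[0,0,0,0,0,0,0],[0,0,0,0,0,0,0]]])

```text
time_s: 25.73
tcp_pos: [0.535, -0.1769, 0.2084]
orientation: [[-0.252, 0.968, -0.0], [0.968, 0.252, 0.0], [0.0, -0.0, -1.0]]
ft_force: [-0.1, 0.2, -0.7]
opening: 0.0856
finger_force: 0.0
```

```bash
python3 - <<'E'
from station import viewer
from h import *
S=viewer.camera("scene"); T=viewer.camera("top")
f=lambda c,*a:np.clip(crop(c["img"][:,:,::-1],*a).astype(float)*2,0,255).astype(np.uint8)
cv2.imwrite("pics/z5.png",np.hstack([f(S,170,220,90,110,5),cv2.resize(f(T,205,230,32,50,10),(320,550))]))
E
```

```text
(no output)
```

View pics/z5.png

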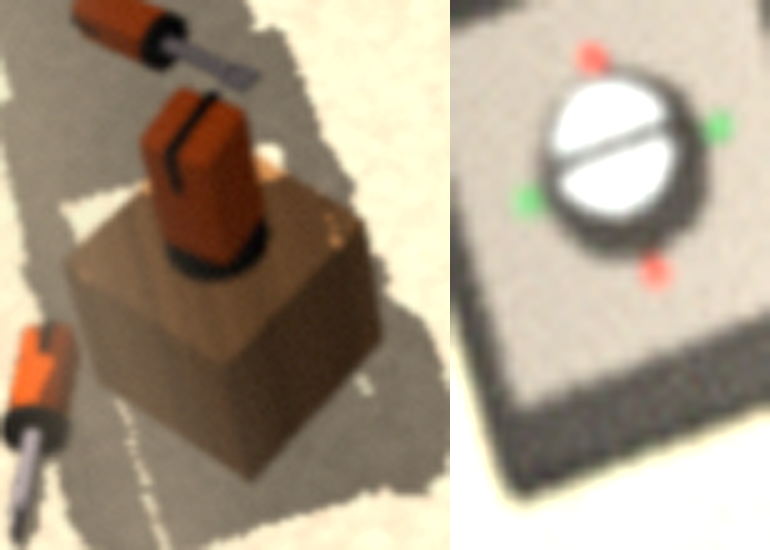

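```bash
python3 - <<'E'
from station import viewer
from h import *
T=viewer.camera("top"); S=viewer.camera("scene")
def ang(w):
    w=w[:,:2]; v=np.linalg.svd(w-w.mean(0))[2][0]; return np.degrees(np.arctan(v[1]/v[0])).round(2),w.mean(0).round(4)
g=T["img"].sum(2).astype(float)/3; np.set_printoptions(linewidth=200); print(g[234:254,213:230].astype(int))
P=[]
for x in range(216,227):
    c=243.5-(x-221)*.3; r=np.arange(int(round(c))-3,int(round(c))+4); ref=np.interp(r,[r[0],r[-1]],[g[r[0],x],g[r[-1],x]]); w=np.clip(ref-g[r,x],0,None); w[w<.3*w.max()]=0; P.append((x,(r*w).sum()/w.sum()))
print(np.round(P,2).tolist()); 
for a in range(0,4): print(ang(plane(T,P[a:len(P)-a],.055)))
def dots(c,x0,y0,w,h,ch,th):
    im=c["img"][y0:y0+h,x0:x0+w].astype(float); o=[i for i in range(3) if i!=ch]; wt=im[...,ch]-im[...,o].max(2)
    k,lab=cv2.connectedComponents((wt>th).astype(np.uint8),connectivity=8); r=[]
    for i in range(1,k):
        ys,xs=np.nonzero(lab==i)
        if len(xs)>1: ww=wt[ys,xs]; r.append(((xs*ww).sum()/ww.sum()+x0,(ys*ww).sum()/ww.sum()+y0))
    return r
G=dots(T,205,230,32,32,1,8);R=dots(T,205,230,32,32,0,20); print(G,R,ang(plane(T,G,.048)),ang(plane(T,R,.048)))
E
```

```text
[[104 104 101 103 103  97  94  98 101 104 105 104 106 105 108 107 106]
 [104 104 101 103 100  97  88  84  92  98 100 103 105 107 105 106 106]
 [102 104 103 102 102  96  92  82  82  85  84  87  95  98 104 107 107]
 [106 104 101 101 101 104 112 111 115 109  91  78  71  74  92  99 104]
 [103 101  99 102 117 136 146 149 149 146 135 117  84  62  62  77 100]
 [102  98  94 109 137 153 157 158 157 157 153 144 121  78  53  61  92]
 [101  94  98 129 149 154 157 156 157 154 149 145 129  87  51  51  72]
 [ 99  92 105 139 153 157 155 151 146 141 122 107  93  69  47  39  54]
 [ 97  89 109 138 149 146 139 125 114 102  91  99 105  91  60  44  49]
 [ 92  82 104 127 121 111 102  93 103 112 118 138 143 126  85  47  47]
 [ 89  70  73  86  90  99 111 123 139 147 150 154 151 129  82  42  44]
 [ 86  63  63  88 114 135 147 150 155 157 157 157 150 114  64  43  47]
 [ 85  64  69 112 140 151 155 156 158 157 156 151 135  96  53  44  43]
 [ 81  63  62  96 129 145 152 155 156 154 146 130 104  67  44  43  46]
 [ 80  68  55  61  88 115 133 141 143 137 117  97  67  46  46  44  56]
 [ 93  85  66  50  50  66  81  93  
[... 345 characters left out ...]
, 243.68], [218.0, 243.55], [219.0, 243.25], [220.0, 243.03], [221.0, 242.58], [222.0, 242.45], [223.0, 242.05], [224.0, 241.55], [225.0, 241.45], [226.0, 241.0]]
(np.float64(-70.92), array([0.4931, 0.2416]))
(np.float64(-71.68), array([0.4931, 0.2416]))
(np.float64(-70.53), array([0.4931, 0.2416]))
(np.float64(-71.79), array([0.493 , 0.2416]))
[(np.float64(231.318407960199), np.float64(241.12437810945275)), (np.float64(212.45673076923077), np.float64(247.82692307692307))] [(np.float64(218.78571428571428), np.float64(234.91244239631337)), (np.float64(225.11764705882354), np.float64(254.1764705882353))] (np.float64(-68.76), array([0.4884, 0.2411])) (np.float64(20.91), array([0.4883, 0.2409]))
```

```bash
python3 -c "
from station import workorder
print(workorder.hand_in())"
```

```text
the job is handed in; nothing more can be done
None
```

I turned the lock clockwise to its stop, with the slot within about 2° of the green dots in both camera views, put the driver back upright in its stand, and handed the job in; no pass or fail result came back.

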